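# Unbolt the tool chest and slide its lid open

## Robot

A 7-joint arm with a two-finger parallel gripper is mounted at the origin on a cart in front of the work surface, level with it; the furniture and walls round the work are solid. World frame = base frame: x ahead of the robot, y to its left, z up, the work surface at z = 0. Lengths are in m, angles in degrees, forces in N, time in s.
With the tool pointing down it reaches from about 0.425 to 1.025 m from the base axis. Payload 9.4 kg.
Tool frame: the origin (TCP) lies on the centre line of the jaws, within the pads' length; the fingertips stand 11 mm ahead of it and the grasp point (between the pads) lies 8 mm behind it; z points along the fingers, y is the line along which they close (so a half turn about z gives the same grasp; the last joint's range is limited). The gripper opens to 85 mm and grips with 20 to 120 N. Pads are 22 mm wide; open, the fingers measure 114 mm over their backs; the gripper's body (76 mm by 85 mm) begins 54 mm behind the grasp point. The pads swing forward as they close: fully open they stand 13 mm farther back than shut.
Start: joints at [-72.462, 34.337, -0.143, 91.639, 0.103, 54.024, -4.572], TCP at [0.271, 0.673, 0.214] pointing down, gripper open.
Joint ranges: [-147.43, 147.43], [-19.82, 112.94], [-74.19, 73.91], [6.32, 146.72], [-59.91, 239.91], [6.04, 106.73], [-150.56, 150.56]. Speed limits (degrees/s): [127.2, 127.2, 172.46, 172.46, 180, 180, 180].

## Interface

Orientations are given as a 3x3 rotation matrix whose columns are the frame's x, y, z axes.
In Python, from workcell import bot gives the robot as it stands.
- The arm moves only by the tool carry_out, never from a script. Its argument "series" is one flat list of numbers, 7 for each row, row after row: the shift along the tool's x, y, z in m, then the turn, a rotation vector about the tool's x, y, z in degrees, then the finger opening in m, from 0 to 0.0854. A call has 1 to 12 rows; each row shifts and turns the commanded pose from where the row before left it, along the tool's axes as they then stand; what a row does not reach is not made up. A row lasts 1/8 s, in which the tool goes at most 62.5 mm and 10.7 degrees, less where a joint would pass 70% of its speed; a pose out of reach is approached as far as the arm can. A call is refused whole if a number of a shift passes 0.0625 or a number of a turn 10.7, either way. A call with a gripper value outside its range is refused whole. The fingers move at their own pace and stop on an object; "grip_force" is the grip in N (left out, the last holds). Time passes only in rows, so rows that do not move let the fingers close. It gives the time, the measured TCP pose, the force, the opening and the grip force at its end, in the units of the state.
- bot.sense(): the state, without advancing time (a new reading comes with each control period).
- bot.get_image(name): name is "side" or "top"; returns the picture (480x640x3 uint8, blue, green, red); there is no depth.
- bot.get_calibration(name): a dict with "intrinsics" (3x3 intrinsics, pixels), "distortion" ([k1, k2, p1, p2, k3] as OpenCV has them; the pictures are not rectified), "rvec" (rotation vector, rad) and "tvec" (3), from world to camera coordinates, as OpenCV has them. Camera axes: x right, y down, z forward; pixel columns grow to the right and rows downward; lengths in m; the calibration is good to about 2 mm. A picture is of the moment at which its call begins. get_calibration takes no time and is no camera call.
- bot.finish_job(): hands the job in; it is judged then, once.
The state is a dict: "time_s": time; "q": joint angles; "joint_vel": joint speeds; "joint_efforts": joint torques, N m; "ee_pos": TCP position; "tcp_rot": TCP orientation; "contact_force": force on the tool from outside, world axes, zero at the start; "ft_torque": the same for the moment, N m; "gripper_width": finger opening in m; "grasp_force": force on a finger pad.
Only numpy, scipy, OpenCV 4.12 (cv2) and the standard library are available. Lean on these libraries where they do the work, as an engineer would, in place of code of your own. Each camera call takes 0.05 s, during which the arm holds its last target. There are 200 camera calls.

## Task

Open the tool chest. Press the hinged spring catch on its lid fully down with one fingertip and, keeping it down all the way, push the upright tab of the bolt with the other fingertip until the bolt is fully drawn; then let the catch spring up so that it locks the bolt back. Finally push the lid by its wooden pull until it is fully open, gripping and forcing nothing and leaving the tin, the handle and the carving beside the chest alone.

Things in the scene. Friction and masses are not known exactly. Their poses are not given: they have to be found in the camera images.
- tool_chest: low wooden chest, 220 (x) x 340 (y) x 72 mm high, fixed to the bench. Origin: centre of its underside; its own x points away from the robot (within 0.25 rad), y left, z up. All directions below are the chest's. The lid, flush with the top, slides to -y, out over the low right end. The steel bolt lies on the lid along x, 100 mm left of the middle; its far end in a keep on the far rail locks the lid
- catch_pad (a point): where to press the catch: middle of the upper face of the hinged thumb plate, which runs 45 mm to either side along x; hinge line 24 mm to the right (-y), free edge 16 mm to the left. At rest the plate slopes up to the left at 0.30 rad, this point 25 mm above the lid; fully down it is level, 18 mm above the lid. 2 N start it, 6 N hold it fully down; a finger may slide along it while pressing
- bolt_tab (a point): middle of the far face (+x) of the bolt's upright tab, 26 mm wide (y), 10 thick; the face spans 12 to 48 mm above the lid, this point 33. Push it to -x, towards the robot. Bolt home, it lies 10 mm farther in x than catch_pad and 44 mm to its left. 40 mm beyond it are free down to 15 mm above the lid. A lug 26-37 mm above the lid juts 20 mm right of the bolt's line; the catch's tooth blocks it
- lid_pull (a point): middle of the upright left face (+y) of the dark wooden wedge on the lid: face 110 mm long (x), 18 mm high from the lid's top, this point half-way up; behind it the wedge slopes down to the right. Push this face to -y with the fingertips; it takes about 3 N. Between it and the catch 80 mm of lid are free
- catch (a joint): the catch: 0 sprung up, 0.30 rad pressed fully down. Its tooth frees the bolt's lug from about 0.16 rad; released, the catch springs up again
- bolt (a joint): the bolt: 0 home in the keep, 0.030 m fully drawn; no spring, it needs 2 N. The catch, when up, locks it at both ends of its travel (with 1.5 mm of play); in between the tooth of a released catch drags beneath the lug and scores it
- lid (a joint): the lid: 0 shut, 0.130 m fully open at its stop
- wax_tin_mid (a point): wax tin with a blue lid, 77 mm across, 63 mm high, standing near the left end of the chest; the point is its centre
- knob_handle_mid (a point): turned wooden palm handle, 51 mm across, 85 mm high, standing near the left end of the chest; the point is its centre
- carving_piece_mid (a point): small wooden relief carving, 59 x 104 x 32 mm, lying on the bench to the right, clear of the opening lid; the point is its centre

How it is judged (in metres and radians):
On the way, in this order (a step that is already met when the one before it is completed fails the run):
1. a fingertip holds the catch down while the bolt is still home (value of joint catch above 0.2 rad and contact force between the fingers and catch above 0.5 N and value of joint bolt below 0.004 m), for 0.05 s.
2. the bolt is fully drawn with a fingertip still holding the catch down (value of joint bolt above 0.0275 m and value of joint catch above 0.19 rad and contact force between the fingers and catch above 0.5 N), for 0.05 s.
3. the catch has sprung up and locks the drawn bolt, the lid not yet open (value of joint bolt above 0.0275 m and value of joint catch below 0.06 rad and value of joint lid below 0.06 m), for 0.1 s.
At the end, for the whole second after the job is handed in: The lid is open to within 12 mm of its stop and at rest, the bolt is within 2.5 mm of fully drawn, the catch is sprung up (below 0.06 rad) and locks it; tin, handle and carving are within 20 mm of where they stood (value of joint lid above 0.118 m and value of joint bolt above 0.0275 m and value of joint catch below 0.06 rad and not (velocity of joint lid above 0.01 m/s) and distance of each of wax_tin_mid, knob_handle_mid, carving_piece_mid from where it was at the start of the episode below 0.02 m); the robot touches nothing.
It fails at once if the catch came up while the bolt was between its two ends (value of joint bolt between 0.006 and 0.025 m and value of joint catch below 0.19 rad).
It fails at once if the bolt was gripped between the fingers or forced (contact force between the fingers and bolt above 35 N).
It fails at once if the tin, handle or carving beside the chest was shifted, lifted or knocked over (distance of any of wax_tin_mid, knob_handle_mid, carving_piece_mid from where it was at the start of the episode above 0.02 m).
It also fails if it takes over 51 s, if anything falls off the work surface, if the arm or the gripper's body presses on something with over 40 N, if the wrist force passes 120 N, or if a joint passes its speed limit or range.

## Working session

There is one attempt and no reset: what is moved stays moved. The work goes in short steps, Python scripts to look and compute and a tool call to move; the robot and the scene stay as the last step left them, time stands still between calls to the robot, and variables do not carry over. Pictures are saved under pics/ and viewed, at most 10 in all, crops included, and the job is handed in when it is done.

Besides the shell and the picture viewer there is one more tool, called after "Emit:" by a JSON object that holds its "method" and its "body". carry_out: Moves the arm, as the interface text tells. Its arguments: {"type":"object","properties":{"series":{"type":"array","items":{"type":"number"}},"grip_force":{"type":"number"}},"required":["series"]}

```bash
mkdir -p pics; python3 - <<'E'
from workcell import bot
import cv2
for n in("top","side"):
    cv2.imwrite(f"pics/{n}0.png",bot.get_image(n))
    c=bot.get_calibration(n);print(n,c)
s=bot.sense();print(s)
E
```

```text
top {'intrinsics': array([[502.22435025,   0.        , 318.8189813 ],
       [  0.        , 502.22435025, 242.86673927],
       [  0.        ,   0.        ,   1.        ]]), 'distortion': array([-0.07661594,  0.        ,  0.        ,  0.        ,  0.        ]), 'rvec': array([ 2.14654913, -2.13514963,  0.17292279]), 'tvec': array([-0.0535888 ,  0.56341753,  1.32663541])}
side {'intrinsics': array([[572.77568187,   0.        , 323.48905643],
       [  0.        , 572.77568187, 242.7845299 ],
       [  0.        ,   0.        ,   1.        ]]), 'distortion': array([-0.00872867,  0.        ,  0.        ,  0.        ,  0.        ]), 'rvec': array([ 0.02506116, -2.67916974,  1.63756057]), 'tvec': array([0.56624632, 0.10543022, 1.51395584])}
{'time_s': 0.1, 'q': array([-72.46203431,  34.37754567,  -0.1469703 ,  91.67479155,
         0.10216369,  54.02383965,  -4.57288243]), 'joint_vel': array([ 0.04334893, -0.1416391 ,  0.00484945, -0.04920505, -0.01000528,
        0.08537368, -0.02930488]), 'joint_efforts': array([ 4.93309752e-03, -7.77999973e+01,  1.56959597e+00, -2.58625299e+01,
        1.25991198e-02,  5.51040721e-03, -3.22553410e-05]), 'ee_pos': array([0.27063404, 0.67213331, 0.21334281]), 'tcp_rot': array([[-9.27644615e-01,  3.73463928e-01, -4.02408038e-04],
       [ 3.73464132e-01,  9.27643758e-01, -1.26478462e-03],
       [-9.90601260e-05, -1.32355561e-03, -9.99999119e-01]]), 'contact_force': array([-0.41051718,  0.2685902 ,  0.4397155 ]), 'ft_torque': array([-0.02796292, -0.0053912 , -0.01993555]), 'grasp_force': 0.0, 'gripper_width': 0.08528490329653791}
```

View pics/top0.png

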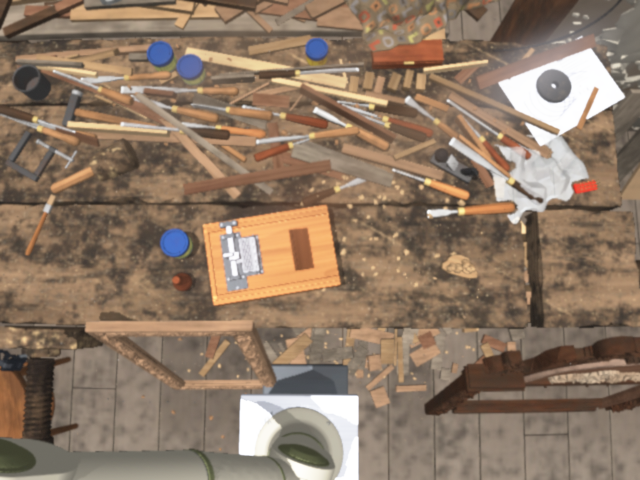

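View pics/side0.png

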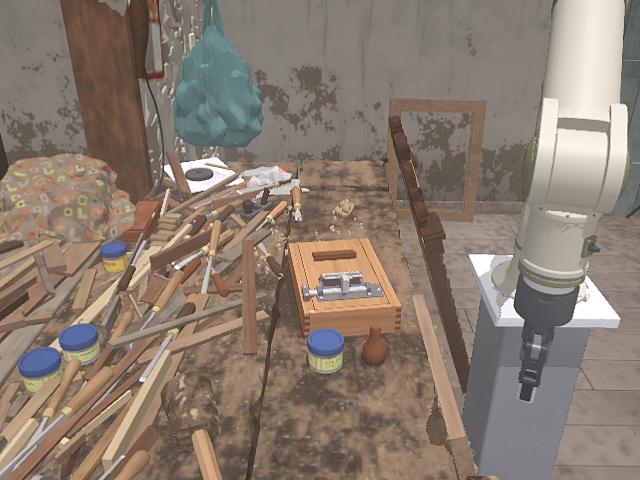

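The top view shows the chest with corners near (205,224), (327,207), (340,286) and (212,303). The bolt and catch are near (240,255), the wedge near (302,249), the blue tin at (175,243) and the handle at (181,282). The side view shows the tin (325,350) and handle (374,346) at the left end. Next I'll measure the chest and zoom in.

```bash
cat > h.py <<'E'
from workcell import bot
import cv2, numpy as np
np.set_printoptions(precision=4,suppress=True)
def cal(n):
    c=bot.get_calibration(n);R=cv2.Rodrigues(c["rvec"])[0]
    return c["intrinsics"],c["distortion"],R,np.asarray(c["tvec"]).ravel(),c["rvec"]
def plane(n,uv,z):
    K,D,R,t,_=cal(n)
    p=cv2.undistortPoints(np.float64(uv).reshape(-1,1,2),K,D)[:,0]
    d=np.c_[p,np.ones(len(p))]@R; o=-R.T@t
    return o+d*((z-o[2])/d[:,2])[:,None]
def proj(n,P):
    K,D,R,t,r=cal(n)
    return cv2.projectPoints(np.float64(P).reshape(-1,1,3),r,t,K,D)[0][:,0]
def tri(uvt,uvs):
    A=[];b=[]
    for n,uv in(("top",uvt),("side",uvs)):
        K,D,R,t,_=cal(n);p=cv2.undistortPoints(np.float64(uv).reshape(1,1,2),K,D)[0,0]
        for i in(0,1): A.append(R[i]-p[i]*R[2]); b.append(p[i]*t[2]-t[i])
    return np.linalg.lstsq(np.array(A),np.array(b),rcond=None)[0]
E
python3 - <<'E'
from h import *
im=cv2.imread("pics/top0.png");hsv=cv2.cvtColor(im,cv2.COLOR_BGR2HSV)
m=cv2.inRange(hsv,(5,110,150),(22,255,255));roi=np.zeros_like(m);roi[195:315,195:350]=255;m&=roi
m=cv2.morphologyEx(m,cv2.MORPH_OPEN,np.ones((3,3)))
r=cv2.minAreaRect(cv2.findNonZero(m));b=cv2.boxPoints(r)
P=plane("top",b,.072);print(b,P,"centre",P.mean(0),[np.linalg.norm(P[i]-P[i-1]) for i in range(4)])
e=P[1]-P[0];print(b.mean(0),[np.degrees(np.arctan2(*(P[i]-P[i-1])[1::-1])) for i in range(4)])
a=cv2.resize(im[195:315,150:350],None,fx=4,fy=4,interpolation=cv2.INTER_CUBIC)
cv2.imwrite("pics/tc.png",a)
s=cv2.imread("pics/side0.png")
cv2.imwrite("pics/sc.png",cv2.resize(s[230:350,280:410],None,fx=5,fy=5,interpolation=cv2.INTER_CUBIC)[:600])
E
```

```text
[[199.7106 223.7898]
 [327.8675 203.4722]
 [340.9147 285.7696]
 [212.7578 306.0872]] [[ 0.6097  0.2715  0.072 ]
 [ 0.6676 -0.0745  0.072 ]
 [ 0.4449 -0.1094  0.072 ]
 [ 0.3892  0.2279  0.072 ]] centre [0.5279 0.0789 0.072 ] [np.float64(0.2247325010985886), np.float64(0.35077319106929944), np.float64(0.22541620668167411), np.float64(0.3418786562220042)]
[270.3127 254.7797] [np.float64(11.188617772096475), np.float64(-80.49935961963412), np.float64(-171.07776817169454), np.float64(99.3716389355576)]
```

View pics/tc.png

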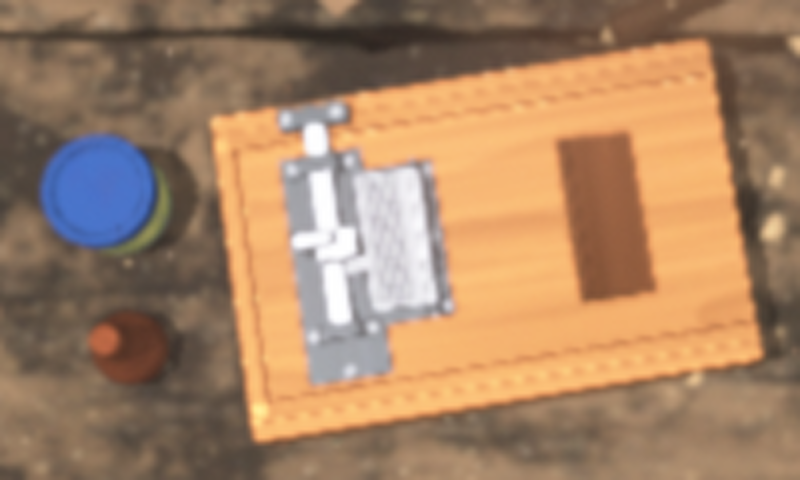

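View pics/sc.png

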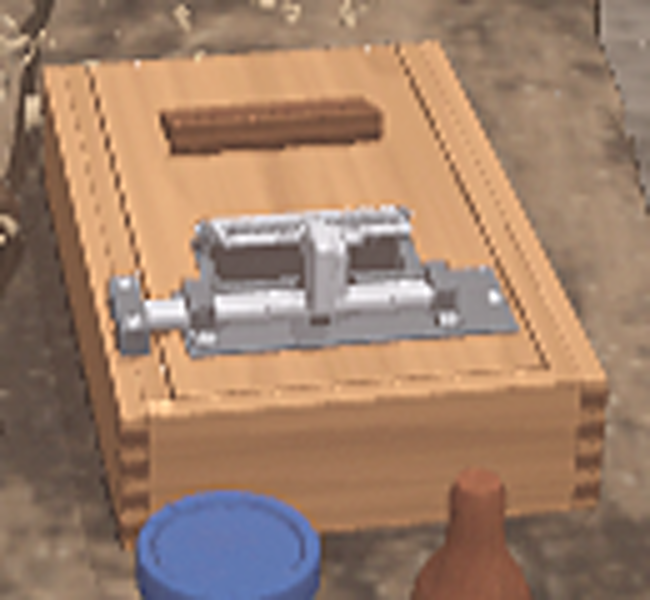

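Crop scale is 4x (top) and 5x (side). The top crop shows chest corners (213,118), (708,40), (762,358), (256,441). The catch plate corners are (355,170), (425,163), (440,300), (372,312), and the wedge spans (557..630, 135..300). The tab bar runs (293..355, 240). In the side crop the tab stands at about (305..345, 215..310).

```bash
cat >> h.py <<'E'
def tc(L): return np.float64(L)/4+np.array([150,195])-.375
def sc(L): return np.float64(L)/5+np.array([280,230])-.4
P=plane("top",tc([(213,118),(708,40),(762,358),(256,441)]),.072)
ey=(P[0]-P[1])+(P[3]-P[2]); ex=(P[0]-P[3])+(P[1]-P[2])
yaw=(np.arctan2(-ey[0],ey[1])+np.arctan2(ex[1],ex[0]))/2
C=P.mean(0)[:2]; Rc=np.array([[np.cos(yaw),-np.sin(yaw)],[np.sin(yaw),np.cos(yaw)]])
def ch(w): w=np.atleast_2d(w); return np.c_[(w[:,:2]-C)@Rc,w[:,2]-.072]
def wo(c): c=np.atleast_2d(c); return np.c_[c[:,:2]@Rc.T+C,c[:,2]+.072]
E
python3 - <<'E'
from h import *
print("yaw",np.degrees(yaw),np.degrees([np.arctan2(-ey[0],ey[1]),np.arctan2(ex[1],ex[0])]),C)
print("corners",ch(P))
S=plane("side",sc([(45,68),(437,42),(605,385),(125,425)]),.072);print("side corners FR,NR,NL,FL",ch(S))
print("plate L",ch(plane("top",tc([(355,170),(372,312)]),.102)))
print("plate R",ch(plane("top",tc([(425,163),(440,300)]),.090)))
print("wedge L foot",ch(plane("top",tc([(557,142),(582,300)]),.09)),ch(plane("side",sc([(170,152),(382,137)]),.072)))
print("tab top z48 top",ch(plane("top",tc([(293,240),(330,232),(355,230),(355,253),(320,262)]),.12)))
print("tab top side",ch(plane("side",sc([(305,225),(345,222),(310,215),(340,213)]),.12)))
print("bolt rod y",ch(plane("top",tc([(315,140),(340,320)]),.085)))
print("cams",-cal("top")[2].T@cal("top")[3],-cal("side")[2].T@cal("side")[3])
E
```

```text
yaw 9.607129348413286 [9.5627 9.6516] [0.5287 0.0775]
corners [[ 0.1099  0.1694  0.    ]
 [ 0.1089 -0.1692  0.    ]
 [-0.1092 -0.169   0.    ]
 [-0.1096  0.1688  0.    ]]
side corners FR,NR,NL,FL [[ 0.1071 -0.1673 -0.    ]
 [-0.1101 -0.1685 -0.    ]
 [-0.1095  0.1759 -0.    ]
 [ 0.1063  0.1766 -0.    ]]
plate L [[ 0.0532  0.0753  0.03  ]
 [-0.0411  0.0773  0.03  ]]
plate R [[ 0.0527  0.0304  0.018 ]
 [-0.039   0.0337  0.018 ]]
wedge L foot [[ 0.0526 -0.058   0.018 ]
 [-0.054  -0.0581  0.018 ]] [[ 0.0531 -0.0646 -0.    ]
 [-0.0578 -0.0652 -0.    ]]
tab top z48 top [[ 0.0109  0.1188  0.048 ]
 [ 0.0122  0.0945  0.048 ]
 [ 0.0109  0.0784  0.048 ]
 [-0.0039  0.0804  0.048 ]
 [-0.006   0.1035  0.048 ]]
tab top side [[ 0.0135  0.0986  0.048 ]
 [-0.0051  0.0985  0.048 ]
 [ 0.0096  0.09    0.048 ]
 [-0.0044  0.0901  0.048 ]]
bolt rod y [[ 0.0809  0.1012  0.013 ]
 [-0.0409  0.1011  0.013 ]]
cams [ 0.3483 -0.0464  1.3989] [0.553  1.3073 0.7803]
```

Emit:
{"method": "carry_out", "body": {"series": [-0.0447,-0.0373,0,0,0,0,0.03,-0.0447,-0.0373,0,0,0,0,0.03,-0.0447,-0.0373,0,0,0,0,0.03,-0.0447,-0.0373,0,0,0,0,0.03,-0.0447,-0.0373,0,0,0,0,0.03,-0.0447,-0.0373,0,0,0,0,0.03,-0.0447,-0.0373,0,0,0,0,0.03,-0.0447,-0.0373,0,0,0,0,0.03,-0.0447,-0.0373,0,0,0,0,0.03,-0.0447,-0.0373,0,0,0,0,0.03,0,0,0,0,0,-10.5,0.03,0,0,0,0,0,-10.5,0.03]}}

```text
time_s: 1.6
ee_pos: [0.5463, 0.1585, 0.2138]
tcp_rot: [[-1.0, 0.012, -0.001], [0.012, 1.0, -0.0], [0.001, -0.0, -1.0]]
contact_force: [-0.3, 0.0, -0.2]
gripper_width: 0.0302
grasp_force: 0.0
```

Emit:
{"method": "carry_out", "body": {"series": [0,0,0,0,0,-10.4,0.03,0,0,0.04,0,0,0,0.03,0,0,0,0,0,0,0.03]}}

```text
time_s: 1.98
ee_pos: [0.5444, 0.1588, 0.172]
tcp_rot: [[-0.986, -0.164, -0.005], [-0.164, 0.986, -0.002], [0.005, -0.001, -1.0]]
contact_force: [0.5, 0.9, 1.2]
gripper_width: 0.0299
grasp_force: 0.0
```

```bash
cat >> h.py <<'E'
def st():
    s=bot.sense();R=s["tcp_rot"]
    print("t",s["time_s"],"chest xyz(lid)",ch(s["ee_pos"])[0],"yaw err",np.degrees(np.arctan2(-R[1,0],-R[0,0])-yaw),"tool z",R[:,2],"F",s["contact_force"],"w",s["gripper_width"])
E
python3 - <<'E'
from h import *
st()
t=bot.get_image("top");s=bot.get_image("side")
uv=proj("side",wo([[.015,.1,.04]])).ravel().astype(int)
c=s[uv[1]-85:uv[1]+35,uv[0]-65:uv[0]+65]
cv2.imwrite("pics/s1.png",cv2.resize(c,None,fx=5,fy=5,interpolation=cv2.INTER_CUBIC));print(uv)
E
```

```text
t 1.975 chest xyz(lid) [0.029  0.0775 0.1   ] yaw err -0.1593091544485331 tool z [-0.0049 -0.0018 -1.    ] F [0.4516 0.949  1.2338] w 0.029923835110845787
[339 277]
```

View pics/s1.png

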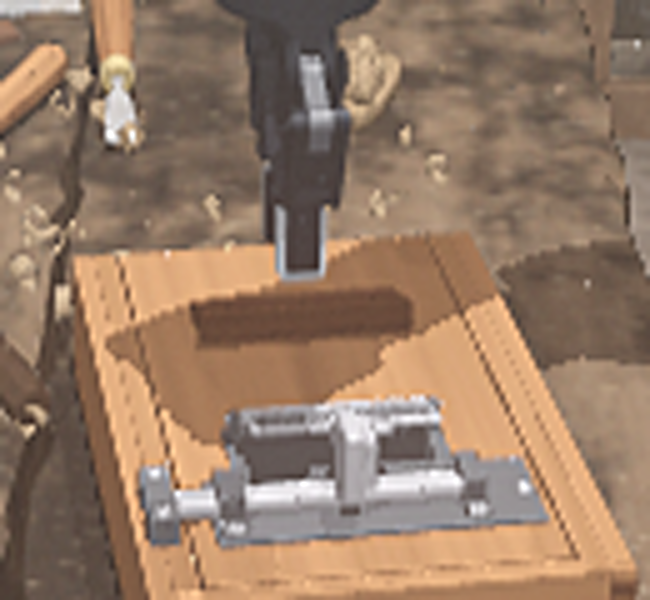

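The left fingertip ends at crop (275..325, 278). The tab's far edge is near crop (332, 405..500). I'll check both against planes of constant chest y.

```bash
cat >> h.py <<'E'
def yplane(n,uv,Y):
    a=ch(plane(n,uv,0));b=ch(plane(n,uv,.2))
    k=(Y-a[:,1])/(b[:,1]-a[:,1]);return a+(b-a)*k[:,None]
E
python3 - <<'E'
from h import *
f=lambda L:np.float64(L)/5+np.array([274,192])-.4
print("finger outer y=.107",yplane("side",f([(275,278),(325,278),(300,278)]),.107))
print("tab left face y=.113",yplane("side",f([(332,430),(372,440),(335,495),(333,405),(365,500)]),.113))
E
```

```text
finger outer y=.107 [[0.0435 0.107  0.125 ]
 [0.0211 0.107  0.1234]
 [0.0323 0.107  0.1242]]
tab left face y=.113 [[ 0.0175  0.113   0.0488]
 [-0.0011  0.113   0.042 ]
 [ 0.0154  0.113   0.0142]
 [ 0.0173  0.113   0.0618]
 [ 0.0013  0.113   0.0102]]
```

The fingertip comes out higher than expected in the side view, so I'll check the top view before descending.

```bash
python3 - <<'E'
from h import *
t=bot.get_image("top");s=bot.get_image("side");st()
uv=proj("top",wo([[.03,.078,.1]])).ravel().astype(int)
a=cv2.resize(t[uv[1]-60:uv[1]+60,uv[0]-50:uv[0]+50],None,fx=4,fy=4,interpolation=cv2.INTER_CUBIC)
Q=wo([[.03,.1,.089],[.03,.056,.089],[.03,.078,.1]]);q=proj("side",Q);o=(q.mean(0)-[50,70]).astype(int)
b=cv2.resize(s[o[1]:o[1]+120,o[0]:o[0]+100],None,fx=4,fy=4,interpolation=cv2.INTER_CUBIC)
for p in (q-o+.5)*4: cv2.circle(b,tuple(p.astype(int).tolist()),3,(0,0,255),-1)
cv2.imwrite("pics/ts2.png",np.hstack([a,b]));print(uv,o,q)
E
```

```text
t 2.175 chest xyz(lid) [0.0315 0.0782 0.1032] yaw err -0.1414596206378449 tool z [ 0.0013  0.0004 -1.    ] F [-0.148   0.6846  1.2753] w 0.030292834991719135
[234 241] [282 183] [[333.8474 259.6284]
 [330.637  250.5334]
 [332.2863 250.744 ]]
```

View pics/ts2.png

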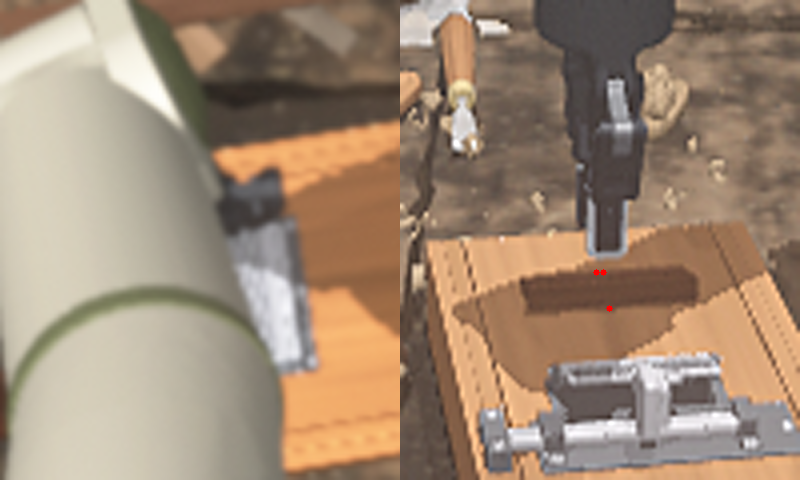

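The left fingertip is at about pixel (333,247), where I expected (334,260). The gripper body's lower edge is near pixel row 193. I'll compare the body's projection with this.

```bash
python3 - <<'E'
from h import *
print(proj("side",wo([[.031,.12,.165],[.031,.078,.165],[.031,.035,.165]])))
print(proj("top",wo([[.069,.035,.165],[.069,.035,.25],[.031+.011,.049,.092],[.031,.035,.165]])), "dark thing px ~ x 239-255, right edge 255, y 224-238")
# what position along vertical gripper line fits tip in side view for y=.1
for Y in (.107,.1,.093): print(yplane("side",[(333,247.3)],Y), yplane("side",[(333,193)],.12))
E
```

```text
[[335.4966 233.1344]
 [332.2533 224.8532]
 [329.1227 216.8596]]
[[245.537  218.3034]
 [240.1308 210.3646]
 [245.5822 235.6406]
 [247.7701 233.9245]] dark thing px ~ x 239-255, right edge 255, y 224-238
[[0.0336 0.107  0.1241]] [[0.0378 0.12   0.2583]]
[[0.0324 0.1    0.1204]] [[0.0378 0.12   0.2583]]
[[0.0312 0.093  0.1167]] [[0.0378 0.12   0.2583]]
```

Emit:
{"method": "carry_out", "body": {"series": [-0.002,0,0.025,0,0,0,0.03,0,0,0.025,0,0,0,0.03,0,0,0,0,0,0,0.03,0,0,0,0,0,0,0.03]}}

```text
time_s: 2.68
ee_pos: [0.5488, 0.1602, 0.1254]
tcp_rot: [[-0.986, -0.165, 0.001], [-0.165, 0.986, 0.0], [-0.002, 0.0, -1.0]]
contact_force: [0.2, -0.0, 0.8]
gripper_width: 0.0297
grasp_force: 0.0
```

```bash
python3 - <<'E'
from h import *
st()
s=bot.get_image("side");q=proj("side",wo([[.033,.1,.041]])).ravel();o=(q-[80,80]).astype(int)
b=cv2.resize(s[o[1]:o[1]+120,o[0]:o[0]+160],None,fx=5,fy=5,interpolation=cv2.INTER_CUBIC)
cv2.imwrite("pics/s3.png",b);print(q,o)
E
```

```text
t 2.675 chest xyz(lid) [0.0336 0.0782 0.0534] yaw err -0.13541445512962721 tool z [ 0.0015  0.0005 -1.    ] F [ 0.2237 -0.0469  0.7954] w 0.029688921154179638
[332.2283 278.1673] [252 198]
```

View pics/s3.png

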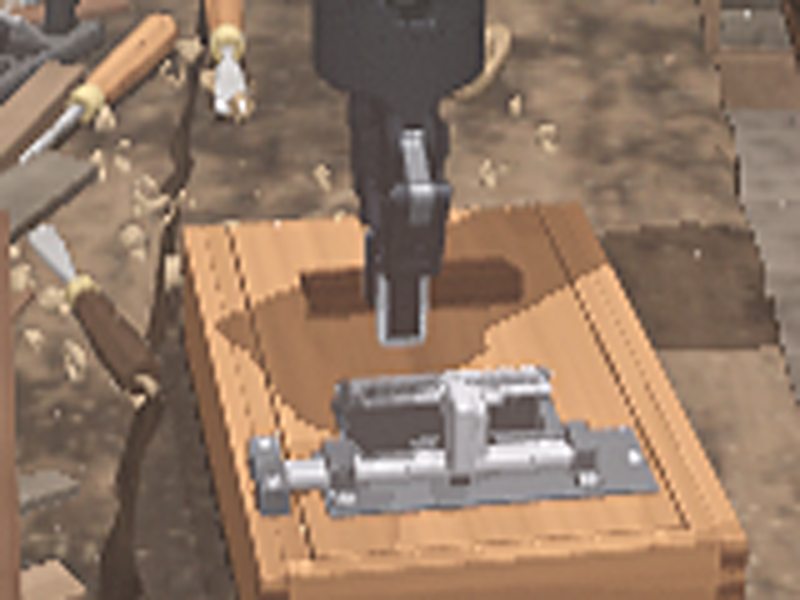

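The fingertip bottom is at pixel (332,266). That is about 12 px above where it should be, and the view doesn't settle why, so I'll descend on force.

Emit:
{"method": "carry_out", "body": {"series": [0,0,0.007,0,0,0,0.03,0,0,0.006,0,0,0,0.03,0,0,0,0,0,0,0.03]}}

```text
time_s: 3.1
ee_pos: [0.5478, 0.1598, 0.1106]
tcp_rot: [[-0.986, -0.165, -0.001], [-0.165, 0.986, -0.0], [0.001, -0.0, -1.0]]
contact_force: [-0.7, 0.3, -0.2]
gripper_width: 0.0298
grasp_force: 0.0
```

Emit:
{"method": "carry_out", "body": {"series": [0,0,0.003,0,0,0,0.03,0,0,0,0,0,0,0.03]}}

```text
time_s: 3.35
ee_pos: [0.548, 0.1599, 0.1079]
tcp_rot: [[-0.986, -0.164, -0.0], [-0.164, 0.986, -0.0], [0.0, -0.0, -1.0]]
contact_force: [-0.3, 0.2, 0.6]
gripper_width: 0.0297
grasp_force: 0.0
```

Emit:
{"method": "carry_out", "body": {"series": [0,0,0.003,0,0,0,0.03,0,0,0,0,0,0,0.03]}}

```text
time_s: 3.6
ee_pos: [0.548, 0.1598, 0.1049]
tcp_rot: [[-0.986, -0.165, -0.0], [-0.165, 0.986, -0.0], [0.0, -0.0, -1.0]]
contact_force: [-0.0, -0.0, -0.8]
gripper_width: 0.03
grasp_force: 0.0
```

```bash
python3 - <<'E'
from h import *
st()
s=bot.get_image("side");t=bot.get_image("top");o=np.array([280,220])
b=cv2.resize(s[220:320,270:400],None,fx=6,fy=6,interpolation=cv2.INTER_CUBIC)
cv2.imwrite("pics/s4.png",b)
E
```

```text
t 3.6 chest xyz(lid) [0.0328 0.078  0.0329] yaw err -0.13855199674565372 tool z [-0.0002 -0.0001 -1.    ] F [-0.0141 -0.0243 -0.7977] w 0.029963311651637424
```

View pics/s4.png

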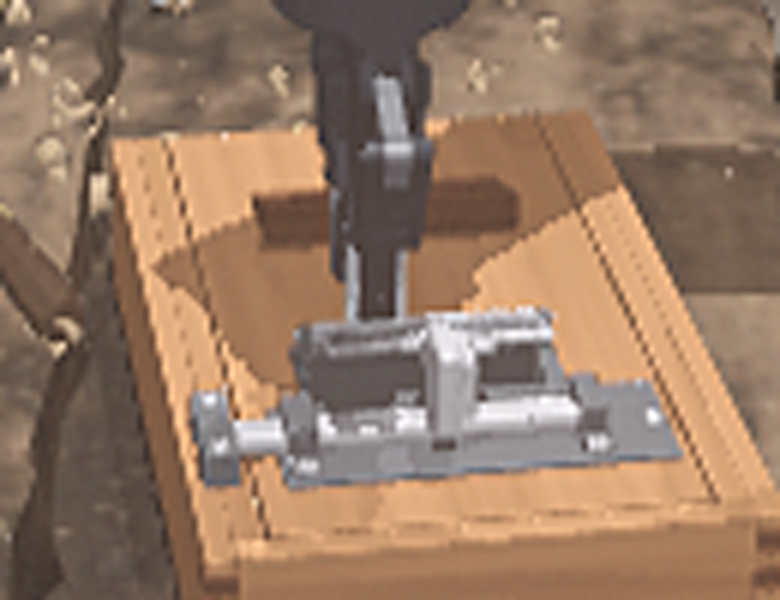

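The finger's lower border now coincides with the catch's raised edge at crop (375,320), with no contact felt. I'll go down a little more in small steps, watching the force.

Emit:
{"method": "carry_out", "body": {"series": [0,0,0.003,0,0,0,0.03,0,0,0,0,0,0,0.03]}}

```text
time_s: 3.95
ee_pos: [0.548, 0.1598, 0.1019]
tcp_rot: [[-0.986, -0.165, -0.0], [-0.165, 0.986, -0.0], [0.0, -0.0, -1.0]]
contact_force: [0.5, -0.6, -0.2]
gripper_width: 0.0296
grasp_force: 0.0
```

Emit:
{"method": "carry_out", "body": {"series": [0,0,0.003,0,0,0,0.03,0,0,0,0,0,0,0.03]}}

```text
time_s: 4.2
ee_pos: [0.5479, 0.1599, 0.0988]
tcp_rot: [[-0.986, -0.165, -0.0], [-0.165, 0.986, -0.0], [0.0, -0.0, -1.0]]
contact_force: [-0.7, 0.1, 0.0]
gripper_width: 0.03
grasp_force: 0.0
```

```bash
python3 - <<'E'
from h import *
st()
s=bot.get_image("side");t=bot.get_image("top");cv2.imwrite("pics/side5.png",s);cv2.imwrite("pics/top5.png",t)
a=cv2.resize(s[240:310,310:360],None,fx=8,fy=8,interpolation=cv2.INTER_NEAREST)
b=cv2.resize(t[190:260,215:265],None,fx=8,fy=8,interpolation=cv2.INTER_NEAREST)
cv2.imwrite("pics/s5.png",np.hstack([a,b])[:600])
E
```

```text
t 4.2 chest xyz(lid) [0.0327 0.078  0.0268] yaw err -0.1356254360790455 tool z [-0.0004 -0.0002 -1.    ] F [-0.7313  0.0973  0.0422] w 0.02997126411951079
```

View pics/s5.png

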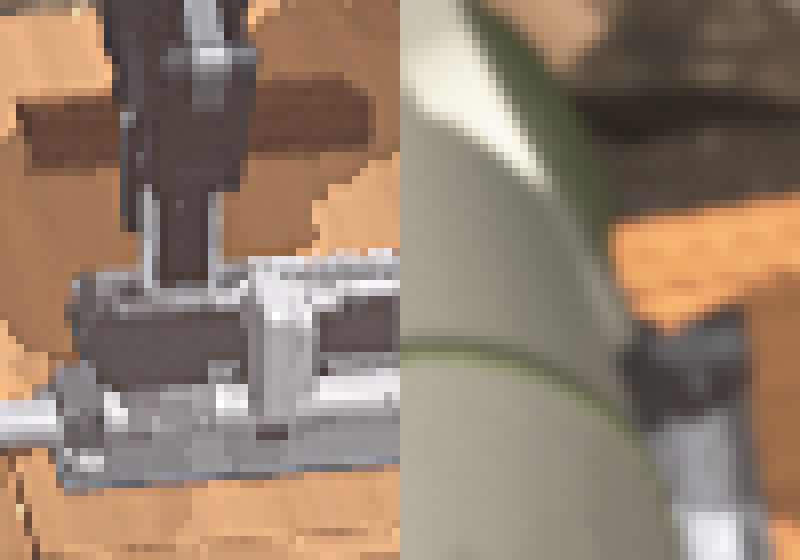

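The finger's lower border at pixel (333,277) is drawn in front of the catch plate and clear of it. The tab's far edge is about 4 px to the right of the finger. So the finger hangs higher than nominal. I'll keep descending until contact.

Emit:
{"method": "carry_out", "body": {"series": [0,0,0.004,0,0,0,0.03,0,0,0,0,0,0,0.03]}}

```text
time_s: 4.55
ee_pos: [0.548, 0.1598, 0.0948]
tcp_rot: [[-0.986, -0.165, -0.0], [-0.165, 0.986, -0.0], [0.0, -0.0, -1.0]]
contact_force: [-0.8, -0.3, 0.1]
gripper_width: 0.0299
grasp_force: 0.0
```

Emit:
{"method": "carry_out", "body": {"series": [0,0,0.004,0,0,0,0.03,0,0,0,0,0,0,0.03]}}

```text
time_s: 4.8
ee_pos: [0.5479, 0.1598, 0.0908]
tcp_rot: [[-0.986, -0.165, -0.0], [-0.165, 0.986, -0.0], [0.001, -0.0, -1.0]]
contact_force: [0.5, -0.9, -0.2]
gripper_width: 0.0301
grasp_force: 0.0
```

```bash
python3 - <<'E'
from h import *
st()
for z in(.06,.1,.14): print(z,ch(plane("top",[(258,236),(251,229),(251,242.5)],z+.072)))
print(yplane("side",[(328,276.5),(337,276.5)],.107))
E
```

```text
t 4.8 chest xyz(lid) [0.0327 0.0779 0.0188] yaw err -0.1379366211881835 tool z [-0.0005 -0.0002 -1.    ] F [ 0.4687 -0.9227 -0.224 ] w 0.03006209895760272
0.06 [[0.0422 0.0213 0.06  ]
 [0.0631 0.0365 0.06  ]
 [0.0284 0.0414 0.06  ]]
0.1 [[0.0346 0.0177 0.1   ]
 [0.0549 0.0324 0.1   ]
 [0.0212 0.0372 0.1   ]]
0.14 [[0.027  0.0142 0.14  ]
 [0.0466 0.0284 0.14  ]
 [0.014  0.033  0.14  ]]
[[0.044  0.107  0.0504]
 [0.0233 0.107  0.0487]]
```

Emit:
{"method": "carry_out", "body": {"series": [0,0,0.004,0,0,0,0.03,0,0,0,0,0,0,0.03]}}

```text
time_s: 5.05
ee_pos: [0.5479, 0.1598, 0.0868]
tcp_rot: [[-0.986, -0.164, -0.0], [-0.164, 0.986, -0.0], [0.0, -0.0, -1.0]]
contact_force: [-0.3, 0.1, 0.0]
gripper_width: 0.0302
grasp_force: 0.0
```

Emit:
{"method": "carry_out", "body": {"series": [0,0,0.004,0,0,0,0.03,0,0,0,0,0,0,0.03]}}

```text
time_s: 5.3
ee_pos: [0.5479, 0.1598, 0.0828]
tcp_rot: [[-0.986, -0.165, -0.0], [-0.165, 0.986, -0.0], [0.0, -0.0, -1.0]]
contact_force: [0.5, -0.5, 0.2]
gripper_width: 0.0303
grasp_force: 0.0
```

Emit:
{"method": "carry_out", "body": {"series": [0,0,0.003,0,0,0,0.03,0,0,0,0,0,0,0.03]}}

```text
time_s: 5.55
ee_pos: [0.5482, 0.16, 0.08]
tcp_rot: [[-0.986, -0.165, 0.0], [-0.165, 0.986, 0.0], [-0.0, -0.0, -1.0]]
contact_force: [0.0, 0.6, -0.1]
gripper_width: 0.0299
grasp_force: 0.2
```

Emit:
{"method": "carry_out", "body": {"series": [0,0,0.003,0,0,0,0.03,0,0,0,0,0,0,0.03]}}

```text
time_s: 5.8
ee_pos: [0.5483, 0.1604, 0.0772]
tcp_rot: [[-0.986, -0.165, 0.001], [-0.165, 0.986, 0.001], [-0.001, 0.0, -1.0]]
contact_force: [-0.2, 2.1, 3.1]
gripper_width: 0.0297
grasp_force: 1.6
```

Emit:
{"method": "carry_out", "body": {"series": [0,0,0.003,0,0,0,0.03,0,0,0,0,0,0,0.03]}}

```text
time_s: 6.05
ee_pos: [0.5483, 0.1603, 0.0741]
tcp_rot: [[-0.986, -0.165, 0.001], [-0.165, 0.986, 0.0], [-0.001, 0.0, -1.0]]
contact_force: [-0.2, 2.3, 4.5]
gripper_width: 0.0298
grasp_force: 2.4
```

```bash
python3 - <<'E'
from h import *
st()
s=bot.get_image("side");cv2.imwrite("pics/side6.png",s)
g=cv2.cvtColor(s,cv2.COLOR_BGR2GRAY);g5=cv2.cvtColor(cv2.imread("pics/side5.png"),cv2.COLOR_BGR2GRAY)
print(g5[264:296,326:346]);print(g[264:296,326:346])
E
```

```text
t 6.05 chest xyz(lid) [0.0331 0.0784 0.0021] yaw err -0.12069468579669457 tool z [ 0.0005  0.0004 -1.    ] F [-0.2188  2.3013  4.5132] w 0.029796701453095327
[[ 62  99 172  77  66  69  70  71  74  67 112 139 117 118 130 129 128 129
  127 127]
 [ 61 101 173 130  63  71  93  71  72  66 123 147 122 126 127 127 129 130
  126 125]
 [ 61 100 170 142  63  73  80  71  71  65 142 145 120 122 126 127 129 129
  125 125]
 [ 57 100 170 140  63  70  70  74  70  65 148 157 117 123 127 128 130 128
  127 126]
 [ 53  93 168 140  62  71  75  74  71  65 146 147 118 121 125 126 128 129
  128 128]
 [117 124 164 149  61  72  72  75  72  64 145 140 118 122 122 125 128 129
  129 125]
 [128 131 188 141  61  73  76  71  71  63 145 139 117 124 121 125 125 125
  127 122]
 [124 126 196 137  61  74  74  75  70  64 163 151 113 119 118 118 116 116
  115 111]
 [121 137 195 114  62  73  74  71  73  63 167 161 126 134 135 205 203 198
  228 230]
 [139 154 195 106  64  71  72  71  71  60 167 178 159 152 139 162 204 180
  214 196]
 [147 149 195 103  62  67  64  68  64  57 164 152 121 114 108 182 225 217
  226 151]
 [101 1
[... 3799 characters left out ...]
 122 168
  171 166]
 [138 101 102 115 116 114 132 132 126 123 150 239 207 208 211 119 120 166
  170 166]
 [135 131 133 135 135 133 138 138 134 130 161 188 213 212 222 119 119 168
  170 165]
 [122 132 133 134 134 133 136 136 138 142 161 246 234 233 242 133 127 169
  170 168]
 [132 145 147 145 146 146 146 146 145 147 145 213 195 195 199 139 129 173
  173 176]
 [139 146 149 146 148 146 146 147 147 147 141 170 165 164 165 144 143 153
  148 139]
 [145 149 151 149 151 146 135 134 134 118 114 144 139 138 139 137 101 102
   98  89]
 [109 111 112 106 106 106  97  95 108 102  98 106 135 134 135 140  76  78
   79  77]
 [ 77  80  82  78  79  79  79  82  86 100  94 144 137 135 136 137 125 127
  126 141]]
```

Contact started at tip height of about 27 mm above the lid, as the catch's rest position predicts. Pressing it down further.

Emit:
{"method": "carry_out", "body": {"series": [0,0,0.002,0,0,0,0.03,0,0,0,0,0,0,0.03]}}

```text
time_s: 6.35
ee_pos: [0.5484, 0.1602, 0.0723]
tcp_rot: [[-0.986, -0.165, 0.001], [-0.165, 0.986, 0.0], [-0.001, 0.0, -1.0]]
contact_force: [-0.5, 2.2, 5.5]
gripper_width: 0.03
grasp_force: 3.1
```

Emit:
{"method": "carry_out", "body": {"series": [0,0,0.002,0,0,0,0.03,0,0,0,0,0,0,0.03]}}

```text
time_s: 6.6
ee_pos: [0.5485, 0.1601, 0.0716]
tcp_rot: [[-0.986, -0.164, 0.001], [-0.164, 0.986, 0.0], [-0.001, 0.0, -1.0]]
contact_force: [-4.6, 1.4, 21.6]
gripper_width: 0.0302
grasp_force: 10.8
```

Emit:
{"method": "carry_out", "body": {"series": [0,0,0.002,0,0,0,0.03,0,0,0,0,0,0,0.03]}}

```text
time_s: 6.85
ee_pos: [0.5487, 0.1601, 0.0709]
tcp_rot: [[-0.986, -0.164, 0.002], [-0.164, 0.986, 0.0], [-0.002, -0.0, -1.0]]
contact_force: [-8.0, 0.3, 37.8]
gripper_width: 0.0302
grasp_force: 18.7
```

Emit:
{"method": "carry_out", "body": {"series": [0,0,-0.003,0,0,0,0.03,0,0,0,0,0,0,0.03]}}

```text
time_s: 7.1
ee_pos: [0.5485, 0.1601, 0.072]
tcp_rot: [[-0.986, -0.164, 0.001], [-0.164, 0.986, 0.0], [-0.001, 0.0, -1.0]]
contact_force: [-1.9, 1.2, 12.1]
gripper_width: 0.03
grasp_force: 6.1
```

```bash
python3 - <<'E'
from h import *
st()
s=bot.get_image("side");cv2.imwrite("pics/side7.png",s);st()
o=np.array([300,250])
A=[cv2.resize(cv2.imread(f"pics/side{k}.png")[255:305,310:375],None,fx=6,fy=6,interpolation=cv2.INTER_CUBIC) for k in(5,7)]
cv2.imwrite("pics/s7.png",np.hstack(A))
print(proj("side",wo([[-.03,.072,.030],[-.03,.072,.018],[.033,.1,.018],[.033,.107,.024]])))
E
```

```text
t 7.1 chest xyz(lid) [0.0332 0.0781 0.    ] yaw err -0.1395041531966471 tool z [ 0.0013  0.0004 -1.    ] F [-1.9007  1.2036 12.1438] w 0.030006785507887948
t 7.15 chest xyz(lid) [ 0.0333  0.0781 -0.    ] yaw err -0.14194465694086122 tool z [ 0.0012  0.0004 -1.    ] F [-1.8621  1.9579 13.5545] w 0.0298523684515085
[[356.648  274.236 ]
 [356.4775 278.6392]
 [332.0881 286.7892]
 [332.6331 286.1346]]
```

View pics/s7.png

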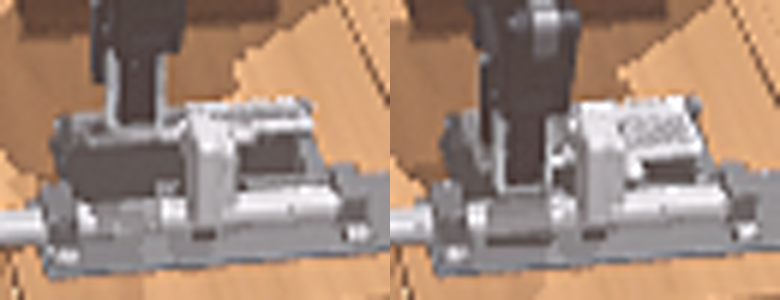

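The right half shows the catch plate pressed down, with the left finger standing behind the tab (finger edge near crop x=550, tab edge near 580). Now drawing the bolt.

Emit:
{"method": "carry_out", "body": {"series": [0.003,0,0,0,0,0,0.03,0.003,0,0,0,0,0,0.03,0,0,0,0,0,0,0.03]}}

```text
time_s: 7.52
ee_pos: [0.5451, 0.1594, 0.0722]
tcp_rot: [[-0.986, -0.164, 0.006], [-0.164, 0.986, 0.002], [-0.006, 0.001, -1.0]]
contact_force: [4.7, 1.1, 7.9]
gripper_width: 0.0299
grasp_force: 4.3
```

Emit:
{"method": "carry_out", "body": {"series": [0.003,0,0,0,0,0,0.03,0,0,0,0,0,0,0.03]}}

```text
time_s: 7.78
ee_pos: [0.5423, 0.1588, 0.0722]
tcp_rot: [[-0.986, -0.164, 0.006], [-0.164, 0.986, 0.002], [-0.006, 0.001, -1.0]]
contact_force: [5.6, 1.9, 8.3]
gripper_width: 0.0303
grasp_force: 4.2
```

```bash
python3 -c "
from h import *
st()"
```

```text
t 7.775 chest xyz(lid) [0.027  0.0779 0.0002] yaw err -0.15880831642653118 tool z [ 0.0058  0.0016 -1.    ] F [5.5795 1.9206 8.2661] w 0.03030230222931555
```

Emit:
{"method": "carry_out", "body": {"series": [0.003,0,0.0007,0,0,0,0.03,0.003,0,0,0,0,0,0.03,0,0,0,0,0,0,0.03]}}

```text
time_s: 8.15
ee_pos: [0.5382, 0.1583, 0.0722]
tcp_rot: [[-0.986, -0.164, 0.009], [-0.164, 0.986, 0.003], [-0.01, 0.001, -1.0]]
contact_force: [8.9, 1.7, 11.5]
gripper_width: 0.0301
grasp_force: 5.8
```

Emit:
{"method": "carry_out", "body": {"series": [0.003,0,0,0,0,0,0.03,0.003,0,0,0,0,0,0.03,0,0,0,0,0,0,0.03]}}

```text
time_s: 8.52
ee_pos: [0.5325, 0.1573, 0.0722]
tcp_rot: [[-0.986, -0.164, 0.009], [-0.164, 0.986, 0.003], [-0.01, 0.001, -1.0]]
contact_force: [9.6, 1.3, 12.0]
gripper_width: 0.0301
grasp_force: 6.1
```

Emit:
{"method": "carry_out", "body": {"series": [0.003,0,0,0,0,0,0.03,0.003,0,0,0,0,0,0.03,0,0,0,0,0,0,0.03]}}

```text
time_s: 8.9
ee_pos: [0.5267, 0.1563, 0.0722]
tcp_rot: [[-0.986, -0.164, 0.01], [-0.164, 0.986, 0.003], [-0.01, 0.001, -1.0]]
contact_force: [9.5, 1.9, 12.2]
gripper_width: 0.0301
grasp_force: 6.2
```

Emit:
{"method": "carry_out", "body": {"series": [0.003,0,0,0,0,0,0.03,0.003,0,0,0,0,0,0.03,0,0,0,0,0,0,0.03]}}

```text
time_s: 9.28
ee_pos: [0.5209, 0.1554, 0.0722]
tcp_rot: [[-0.986, -0.164, 0.01], [-0.164, 0.986, 0.003], [-0.01, 0.001, -1.0]]
contact_force: [10.3, 1.3, 11.8]
gripper_width: 0.0305
grasp_force: 6.1
```

Emit:
{"method": "carry_out", "body": {"series": [0.003,0,0,0,0,0,0.03,0.003,0,0,0,0,0,0.03,0,0,0,0,0,0,0.03]}}

```text
time_s: 9.65
ee_pos: [0.5149, 0.1544, 0.0722]
tcp_rot: [[-0.986, -0.164, 0.01], [-0.164, 0.986, 0.003], [-0.01, 0.001, -1.0]]
contact_force: [9.2, 1.7, 12.2]
gripper_width: 0.0303
grasp_force: 6.4
```

Emit:
{"method": "carry_out", "body": {"series": [0.002,0,0,0,0,0,0.03,0,0,0,0,0,0,0.03]}}

```text
time_s: 9.9
ee_pos: [0.5131, 0.1541, 0.0722]
tcp_rot: [[-0.986, -0.164, 0.01], [-0.164, 0.986, 0.003], [-0.01, 0.001, -1.0]]
contact_force: [9.4, 1.2, 12.7]
gripper_width: 0.0299
grasp_force: 6.4
```

Emit:
{"method": "carry_out", "body": {"series": [0.0015,0,0,0,0,0,0.03,0,0,0,0,0,0,0.03]}}

```text
time_s: 10.15
ee_pos: [0.5117, 0.1539, 0.0722]
tcp_rot: [[-0.986, -0.164, 0.01], [-0.164, 0.986, 0.003], [-0.011, 0.001, -1.0]]
contact_force: [11.1, -0.3, 11.6]
gripper_width: 0.0298
grasp_force: 6.4
```

Emit:
{"method": "carry_out", "body": {"series": [0.0015,0,0,0,0,0,0.03,0,0,0,0,0,0,0.03]}}

```text
time_s: 10.4
ee_pos: [0.5102, 0.1537, 0.0722]
tcp_rot: [[-0.986, -0.164, 0.01], [-0.164, 0.986, 0.003], [-0.01, 0.001, -1.0]]
contact_force: [9.5, 0.1, 12.2]
gripper_width: 0.03
grasp_force: 6.4
```

```bash
python3 - <<'E'
from h import *
st()
a=cv2.imread("pics/side7.png");s=bot.get_image("side");cv2.imwrite("pics/side8.png",s)
# track tab: template from before at tab px
tm=a[270:294,338:350];
r=cv2.matchTemplate(s[262:302,330:375],tm,cv2.TM_CCOEFF_NORMED);_,v,_,l=cv2.minMaxLoc(r)
x=l[0];y=l[1];sub=0
if 0<x<r.shape[1]-1:
    c=r[y,x-1:x+2];sub=(c[0]-c[2])/(2*(c[0]-2*c[1]+c[2]))
print("tab px shift",330+x+sub-338,262+y-270,v)
q=proj("side",wo([[.015,.113,.03],[-.015,.113,.03]]));print("30mm =",q[1]-q[0])
E
```

```text
t 10.4 chest xyz(lid) [-0.0055  0.0782  0.0002] yaw err -0.1782746880912273 tool z [ 0.0101  0.0032 -0.9999] F [ 9.497   0.1067 12.1935] w 0.03001983259116703
tab px shift 12.937775 0 0.5454114079475403
30mm = [12.9428 -0.9687]
```

Emit:
{"method": "carry_out", "body": {"series": [0.0015,0,0,0,0,0,0.03,0,0,0,0,0,0,0.03]}}

```text
time_s: 10.7
ee_pos: [0.5093, 0.1535, 0.0722]
tcp_rot: [[-0.986, -0.163, 0.011], [-0.163, 0.987, 0.004], [-0.011, 0.002, -1.0]]
contact_force: [12.3, 1.0, 11.0]
gripper_width: 0.0297
grasp_force: 7.7
```

Emit:
{"method": "carry_out", "body": {"series": [0.0012,0,0,0,0,0,0.03,0,0,0,0,0,0,0.03]}}

```text
time_s: 10.95
ee_pos: [0.5093, 0.1535, 0.0723]
tcp_rot: [[-0.987, -0.163, 0.013], [-0.163, 0.987, 0.004], [-0.013, 0.002, -1.0]]
contact_force: [15.1, 1.2, 7.9]
gripper_width: 0.03
grasp_force: 9.0
```

The bolt is at its stop: the force rises with no further motion. Releasing straight up.

Emit:
{"method": "carry_out", "body": {"series": [-0.0005,0,-0.004,0,0,0,0.03,0,0,-0.005,0,0,0,0.03,0,0,-0.01,0,0,0,0.03,0,0,-0.02,0,0,0,0.03,0,0,-0.03,0,0,0,0.03,0,0,0,0,0,0,0.03]}}

```text
time_s: 11.7
ee_pos: [0.5033, 0.1518, 0.1408]
tcp_rot: [[-0.987, -0.164, 0.002], [-0.164, 0.987, 0.0], [-0.002, -0.0, -1.0]]
contact_force: [-0.2, 0.5, -0.4]
gripper_width: 0.0303
grasp_force: 0.0
```

```bash
python3 - <<'E'
from h import *
st()
s=bot.get_image("side");cv2.imwrite("pics/side9.png",s)
a=cv2.imread("pics/side0.png")
tm=a[272:294,342:350] if 0 else a[270:294,338:350]
r=cv2.matchTemplate(s[262:302,330:375],tm,cv2.TM_CCOEFF_NORMED);_,v,_,l=cv2.minMaxLoc(r);print("tab shift",330+l[0]-338,262+l[1]-270,v)
g=cv2.cvtColor(s,cv2.COLOR_BGR2GRAY);g0=cv2.cvtColor(a,cv2.COLOR_BGR2GRAY);g7=cv2.cvtColor(cv2.imread("pics/side7.png"),cv2.COLOR_BGR2GRAY)
print("catch col 330: rest",g0[268:292,330],"now",g[268:292,330]);print("col 358: rest",g0[266:290,360],"\npressed",g7[266:290,360],"\nnow",g[266:290,360])
E
```

```text
t 11.7 chest xyz(lid) [-0.0127  0.0775  0.0688] yaw err -0.19104765396124093 tool z [ 0.0023  0.0003 -1.    ] F [-0.195   0.4571 -0.3733] w 0.030323154492050575
tab shift 13 -1 0.7774819135665894
catch col 330: rest [182 183 182 181 176 213 210 163 164 245 188  87  86  89  90  91  88  83
 135 139 173 222 227 234] now [131 131 129 126 119 209 217 162 150 248 193  89  83  90  92  90  89  83
 128 131 167 210 211 232]
col 358: rest [168 169 171 172 176 162 133 191 203 242 174  99 143 156 157 118  94  93
 137 136 242 237 232 207] 
pressed [171 173 174 178 158 162 135 101  68 156 248 231 211 253 196 104  96  97
  80 106 223 233 242 200] 
now [120 120 119 115 176 171 134 191 208 232 234 232 213 200 167 152 167 170
 170 170 170 167 186 197]
```

The catch is up again: its column profile matches rest, and the tab has shifted 13 px, about 30 mm. Moving behind the wooden pull with the fingers closed.

Emit:
{"method": "carry_out", "body": {"series": [-0.006,-0.044,0,0,0,0,0,-0.006,-0.044,0,0,0,0,0,0,0,0,0,0,0,0,0,0,0.03,0,0,0,0,0,0,0.03,0,0,0,0,0,0,0,0,0,0,0]}}

```text
time_s: 12.5
ee_pos: [0.5268, 0.0678, 0.0771]
tcp_rot: [[-0.986, -0.165, -0.005], [-0.165, 0.986, -0.001], [0.005, -0.0, -1.0]]
contact_force: [0.3, 0.9, -0.1]
gripper_width: -0.0004
grasp_force: 0.0
```

```bash
python3 -c "
from h import *
st()"
```

```text
t 12.5 chest xyz(lid) [-0.0035 -0.0093  0.0051] yaw err -0.08448724078099971 tool z [-0.0052 -0.0009 -1.    ] F [ 0.3373  0.9282 -0.0742] w -0.00040878756012798536
```

Emit:
{"method": "carry_out", "body": {"series": [0,0,0.005,0,0,0,0,0,0,0.003,0,0,0,0,0,0,0,0,0,0,0]}}

```text
time_s: 12.88
ee_pos: [0.5291, 0.0676, 0.0718]
tcp_rot: [[-0.986, -0.164, 0.001], [-0.164, 0.986, 0.0], [-0.001, -0.0, -1.0]]
contact_force: [0.9, -0.6, 0.5]
gripper_width: 0.0001
grasp_force: 0.0
```

Emit:
{"method": "carry_out", "body": {"series": [0,0,0.003,0,0,0,0,0,0,0,0,0,0,0]}}

```text
time_s: 13.12
ee_pos: [0.5289, 0.0674, 0.0684]
tcp_rot: [[-0.986, -0.164, 0.0], [-0.164, 0.986, -0.0], [-0.0, -0.0, -1.0]]
contact_force: [1.2, 0.0, 0.6]
gripper_width: -0.0002
grasp_force: 0.0
```

Emit:
{"method": "carry_out", "body": {"series": [0,-0.01,0,0,0,0,0,0,-0.005,0,0,0,0,0,0,0,0,0,0,0,0]}}

```text
time_s: 13.5
ee_pos: [0.5314, 0.0517, 0.0684]
tcp_rot: [[-0.987, -0.163, 0.0], [-0.163, 0.987, -0.0], [-0.0, -0.0, -1.0]]
contact_force: [0.5, 0.2, -0.7]
gripper_width: -0.0003
grasp_force: 0.0
```

Emit:
{"method": "carry_out", "body": {"series": [0,0,0.003,0,0,0,0,0,0,0,0,0,0,0]}}

```text
time_s: 13.75
ee_pos: [0.5312, 0.0529, 0.0651]
tcp_rot: [[-0.986, -0.165, -0.0], [-0.165, 0.986, 0.0], [0.0, 0.0, -1.0]]
contact_force: [1.5, -0.3, 0.5]
gripper_width: 0.0001
grasp_force: 0.0
```

Emit:
{"method": "carry_out", "body": {"series": [0,0,0.003,0,0,0,0,0,0,0,0,0,0,0]}}

```text
time_s: 14.0
ee_pos: [0.5312, 0.0528, 0.0621]
tcp_rot: [[-0.986, -0.165, -0.0], [-0.165, 0.986, -0.0], [0.0, 0.0, -1.0]]
contact_force: [0.0, 0.1, 0.3]
gripper_width: 0.0002
grasp_force: 0.0
```

Emit:
{"method": "carry_out", "body": {"series": [0,-0.005,0,0,0,0,0,0,-0.005,0,0,0,0,0,0,-0.005,0,0,0,0,0,0,-0.005,0,0,0,0,0,0,0,0,0,0,0,0]}}

```text
time_s: 14.62
ee_pos: [0.5347, 0.0324, 0.0624]
tcp_rot: [[-0.987, -0.164, 0.0], [-0.164, 0.987, -0.0], [-0.0, -0.0, -1.0]]
contact_force: [0.4, -0.5, 0.0]
gripper_width: -0.0001
grasp_force: 0.0
```

```bash
python3 -c "
from h import *
st()"
```

```text
t 14.625 chest xyz(lid) [-0.0016 -0.0455 -0.0096] yaw err -0.19097204902737466 tool z [ 0.0001 -0.0001 -1.    ] F [ 0.3616 -0.5366  0.0306] w -0.00010828704704115696
```

Emit:
{"method": "carry_out", "body": {"series": [0,-0.004,0,0,0,0,0,0,-0.004,0,0,0,0,0,0,-0.004,0,0,0,0,0,0,-0.004,0,0,0,0,0,0,-0.004,0,0,0,0,0]}}

```text
time_s: 15.25
ee_pos: [0.5381, 0.013, 0.0624]
tcp_rot: [[-0.986, -0.164, 0.0], [-0.164, 0.986, 0.0], [-0.0, 0.0, -1.0]]
contact_force: [1.2, 2.2, -0.4]
gripper_width: -0.0001
grasp_force: 1.2
```

Emit:
{"method": "carry_out", "body": {"series": [0,-0.005,0,0,0,0,0,0,-0.005,0,0,0,0,0,0,-0.005,0,0,0,0,0,0,-0.005,0,0,0,0,0]}}

```text
time_s: 15.75
ee_pos: [0.5414, -0.0068, 0.0624]
tcp_rot: [[-0.986, -0.164, 0.0], [-0.164, 0.986, 0.0], [-0.0, -0.0, -1.0]]
contact_force: [0.2, 3.2, -0.2]
gripper_width: 0.0001
grasp_force: 1.3
```

```bash
python3 - <<'E'
from h import *
st()
s=bot.get_image("side");a=cv2.imread("pics/side9.png")
for nm,(y0,y1,x0,x1) in dict(keepless_plate=(266,296,340,380),tab=(268,296,348,364)).items():
    r=cv2.matchTemplate(s[y0-50:y1+10,x0-15:x1+15],a[y0:y1,x0:x1],cv2.TM_CCOEFF_NORMED);_,v,_,l=cv2.minMaxLoc(r);print(nm,l[0]-15,l[1]-50,v)
q=proj("side",wo([[0,.1,.02],[0,.08,.02]]));print("20mm =",q[1]-q[0])
E
```

```text
t 15.75 chest xyz(lid) [-0.0016 -0.0853 -0.0096] yaw err -0.14018043941082503 tool z [ 0.0003  0.     -1.    ] F [ 0.212   3.1636 -0.1812] w 0.00010236690353592228
keepless_plate -4 -8 0.7539718747138977
tab -3 -8 0.7339765429496765
20mm = [-1.6057 -4.4218]
```

Emit:
{"method": "carry_out", "body": {"series": [0,-0.006,0,0,0,0,0,0,-0.006,0,0,0,0,0,0,-0.006,0,0,0,0,0,0,-0.006,0,0,0,0,0,0,-0.006,0,0,0,0,0,0,-0.006,0,0,0,0,0,0,-0.006,0,0,0,0,0,0,-0.006,0,0,0,0,0,0,-0.006,0,0,0,0,0,0,-0.006,0,0,0,0,0,0,-0.006,0,0,0,0,0,0,-0.006,0,0,0,0,0]}}

```text
time_s: 17.3
ee_pos: [0.5532, -0.0779, 0.0624]
tcp_rot: [[-0.986, -0.165, 0.0], [-0.165, 0.986, 0.0], [-0.0, -0.0, -1.0]]
contact_force: [1.7, 4.0, -1.0]
gripper_width: -0.0002
grasp_force: 1.4
```

Emit:
{"method": "carry_out", "body": {"series": [0,-0.004,0,0,0,0,0,0,-0.004,0,0,0,0,0,0,-0.003,0,0,0,0,0,0,0,0,0,0,0,0]}}

```text
time_s: 17.8
ee_pos: [0.5545, -0.0891, 0.0623]
tcp_rot: [[-0.986, -0.164, -0.001], [-0.164, 0.986, -0.001], [0.001, -0.0, -1.0]]
contact_force: [-0.3, 0.6, 0.9]
gripper_width: 0.0003
grasp_force: 0.2
```

Emit:
{"method": "carry_out", "body": {"series": [0,-0.002,0,0,0,0,0,0,-0.002,0,0,0,0,0,0,0,0,0,0,0,0]}}

```text
time_s: 18.18
ee_pos: [0.5552, -0.0926, 0.0623]
tcp_rot: [[-0.986, -0.164, -0.001], [-0.164, 0.986, -0.0], [0.001, -0.0, -1.0]]
contact_force: [-1.1, 0.3, 0.8]
gripper_width: -0.0001
grasp_force: 0.7
```

Emit:
{"method": "carry_out", "body": {"series": [0,-0.003,0,0,0,0,0,0,-0.003,0,0,0,0,0,0,0,0,0,0,0,0]}}

```text
time_s: 18.55
ee_pos: [0.5559, -0.097, 0.0623]
tcp_rot: [[-0.986, -0.166, -0.001], [-0.166, 0.986, 0.001], [0.001, 0.002, -1.0]]
contact_force: [-2.2, 7.0, 1.1]
gripper_width: 0.0002
grasp_force: 3.9
```

Emit:
{"method": "carry_out", "body": {"series": [0,-0.003,0,0,0,0,0,0,0,0,0,0,0,0]}}

```text
time_s: 18.8
ee_pos: [0.5559, -0.0973, 0.0622]
tcp_rot: [[-0.986, -0.168, -0.002], [-0.168, 0.986, 0.004], [0.002, 0.004, -1.0]]
contact_force: [-4.8, 15.7, 3.8]
gripper_width: 0.0006
grasp_force: 8.2
```

Emit:
{"method": "carry_out", "body": {"series": [0,-0.0015,0,0,0,0,0,0,0,0,0,0,0,0]}}

```text
time_s: 19.05
ee_pos: [0.5559, -0.0974, 0.0622]
tcp_rot: [[-0.986, -0.169, -0.003], [-0.169, 0.986, 0.005], [0.002, 0.005, -1.0]]
contact_force: [-6.8, 19.1, 6.0]
gripper_width: -0.0003
grasp_force: 10.3
```

At the stop. Back off, lift and check.

Emit:
{"method": "carry_out", "body": {"series": [0,0.008,0,0,0,0,0,0,0.01,0,0,0,0,0,0,0,-0.03,0,0,0,0,0,0,-0.05,0,0,0,0,0,0,-0.05,0,0,0,0,0,0,0,0,0,0,0,0,0,0,0,0,0,0]}}

```text
time_s: 19.92
ee_pos: [0.5541, -0.0853, 0.1922]
tcp_rot: [[-0.986, -0.164, 0.0], [-0.164, 0.986, -0.001], [-0.0, -0.001, -1.0]]
contact_force: [-1.0, 0.3, -0.4]
gripper_width: -0.0002
grasp_force: 0.0
```

```bash
python3 - <<'E'
from h import *
st()
s=bot.get_image("side");a=cv2.imread("pics/side9.png");cv2.imwrite("pics/side10.png",s)
y0,y1,x0,x1=266,296,340,380
r=cv2.matchTemplate(s[y0-60:y1+10,x0-30:x1+15],a[y0:y1,x0:x1],cv2.TM_CCOEFF_NORMED);_,v,_,l=cv2.minMaxLoc(r);print(l[0]-30,l[1]-60,v)
q=proj("side",wo([[-.015,.1,.03],[-.015,-.03,.03],[-.045,-.03,.03]]));print("130mm =",q[1]-q[0],q)
# tin blue mask before/after, both views
for n in("side","top"):
    A=cv2.imread(f"pics/{n}0.png");B=bot.get_image(n)
    for nm,lo,hi,bx in(("blue",(100,120,60),(125,255,255),{"side":(320,380,300,350),"top":(225,262,158,195)}),("handle",(0,90,30),(12,255,170),{"side":(320,370,355,395),"top":(268,298,168,196)})):
        y0,y1,x0,x1=bx[n];o=[]
        for I in(A,B):
            m=cv2.inRange(cv2.cvtColor(I[y0:y1,x0:x1],cv2.COLOR_BGR2HSV),lo,hi);M=cv2.moments(m,True);o.append((M["m10"]/max(M["m00"],1),M["m01"]/max(M["m00"],1),M["m00"]))
        print(n,nm,np.array(o))
E
```

```text
t 19.925 chest xyz(lid) [-0.0022 -0.1648  0.1202] yaw err -0.17529435903666576 tool z [ 0.0003 -0.0005 -1.    ] F [-1.0279  0.3115 -0.4177] w -0.00019642902447597344
-11 -27 0.6669626235961914
130mm = [-10.2709 -26.5174] [[352.7346 280.7838]
 [342.4637 254.2664]
 [354.2321 253.4739]]
side blue [[24.8293 17.0732 41.    ]
 [25.8438 19.0312 64.    ]]
side handle [[ 18.4029  23.0258 814.    ]
 [ 18.6577  24.6779 742.    ]]
top blue [[ 16.1483  17.3723 607.    ]
 [ 16.1483  17.3723 607.    ]]
top handle [[ 14.189   13.5086 291.    ]
 [ 13.8914  13.5176 313.    ]]
```

```bash
python3 -c "
from workcell import bot
print(bot.finish_job())"
```

```text
the job is handed in; nothing more can be done
None
```

The job is handed in: the catch was held down while the bolt was drawn to its stop (about 30 mm), the catch sprang back up, the lid was pushed to its stop (about 130 mm), the tin and handle look unmoved, and the carving was not checked in the final images.

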